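# Start up the bead-annealing kiln: vent, mains, start

## Robot

A 7-joint arm with a two-finger parallel gripper is mounted at the origin on the work surface. World frame = base frame: x ahead of the robot, y to its left, z up, the work surface at z = 0. Lengths are in m, angles in rad, forces in N, time in s.
With the tool pointing down it reaches from about 0.4 to 0.925 m from the base axis. Payload 4.1 kg.
Tool frame: the origin (TCP) lies midway between the tips of the shut fingers; the grasp point (between the pads) lies 19 mm behind it; z points along the fingers, y is the line along which they close (so a half turn about z gives the same grasp; the last joint's range is limited). The gripper opens to 85 mm and grips with 20 to 120 N. Pads are 22 mm wide; open, the fingers measure 114 mm over their backs; the gripper's body (76 mm by 85 mm) begins 54 mm behind the grasp point. The pads swing forward as they close: fully open they stand 13 mm farther back than shut.
Start: joints at [1.116, 0.398, 0.045, 1.537, -0.019, 1.207, -0.051], TCP at [0.226, -0.609, 0.231] pointing down, gripper open.
Joint ranges: [-2.82, 2.82], [-0.49, 2.23], [-1.37, 1.46], [0, 2.46], [-1.36, 4.5], [0.23, 2], [-2.94, 2.94]. Speed limits (rad/s): [2.57, 2.57, 3.14, 3.14, 3.14, 3.14, 3.14].

## Interface

Orientations are given as a unit quaternion [x, y, z, w].
In Python, from cell import r, vision gives the robot as it stands.
- The arm moves only by the tool step_arm, never from a script. Its argument "moves" is text: rows parted by semicolons, each of 6 numbers parted by spaces: the shift along the tool's x, y, z in mm, then the turn, a rotation vector about the tool's x, y, z in rad. In form: tx ty tz wx wy wz; .... A call has exactly 5 rows; each row is the pose to reach, as a shift and turn from the pose commanded when the call began, along the tool's axes at that moment; what a row does not reach only later rows make up. A row lasts 1/10 s, in which the tool goes at most 50 mm and 8.59 degrees, less where a joint would pass 70% of its speed; a pose out of reach is approached as far as the arm can. A call with a gripper value outside its range is refused whole. "hand" is the gripper's target within -1 to 1 (fully open at 1, half-way at 0, shut at -1), set as the call begins (left out, the last holds). The fingers move at their own pace and stop on an object; "grip_force" is the grip in N (left out, the last holds). Time passes only in rows, so rows that repeat a pose let the fingers close, or fill a call up. It gives the time, the measured TCP pose, the force, the opening and the grip force at its end, in the units of the state.
- r.get_state(): the state, without advancing time (a new reading comes with each control period).
- vision.snapshot(name): name is "side" or "top"; returns the picture (384x512x3 uint8, red, green, blue); there is no depth.
- vision.get_calibration(name): a dict with "camera_matrix" (3x3 intrinsics, pixels), "position" and "rotation" of the camera in the world. Camera axes: x right, y down, z forward; pixel columns grow to the right and rows downward; lengths in m; the calibration is good to about 2 mm. A picture is of the moment at which its call begins. get_calibration takes no time and is no camera call.
- r.hand_in(): hands the job in; it is judged then, once.
The state is a dict: "t": time; "qpos": joint angles; "qd": joint speeds; "joint_torque": joint torques, N m; "eef_pos": TCP position; "eef_rot": TCP orientation; "wrist_force": force on the tool from outside, world axes, zero at the start; "moment": the same for the moment, N m; "grip_width": finger opening in m; "gripper_force": force on a finger pad.
Only numpy, scipy, OpenCV 4.12 (cv2) and the standard library are available. Lean on these libraries where they do the work, as an engineer would, in place of code of your own. Each camera call takes 0.05 s, during which the arm holds its last target. There are 200 camera calls.

## Task

Start the bead kiln the safe way, tapping lightly with closed fingertips: first switch on the kiln vent by pressing the raised, green-dotted end of the white paddle on the blue box fully down, then switch on the kiln controller's mains by pressing the raised, white-dotted end of its black rocker fully down, and last press the green start key and let it go. Only touch these: do not pinch, lift or shove the two boxes, do not press the red or blue key, and leave everything else on the bench where it stands.

Things in the scene. Friction and masses are not known exactly. Their poses are not given: they have to be found in the camera images.
- vent_box: Kiln-vent switch: blue box 88 x 88 mm, top face 53 mm above the bench, loose on rubber feet (0.55 kg). One white rocker paddle on top. Origin: centre of the underside; -x is the user's side, where the paddle's on end lies, y is along the paddle's hinge line, z up. It may stand left or right of the kiln controller.
- vent_rocker (a joint): Angle of the white vent paddle, rad: 0 = off (user's-side end with the green dot raised about 8 mm), 0.28 = on (that end fully down against its stop, level, the other end now raised). It stays where it is left; 2 to 3 N at the raised end moves it. Its rubber seat gives up to 3.5 mm more (2.5 N per mm).
- vent_on (a point): Point on top of the white paddle's on end (the one with the green dot), on its middle line, 22 mm from the hinge line and 6 mm from the end's edge. It moves with the paddle: about 68 mm above the bench when off, 62 mm when on. Paddle 56 x 38 mm, rimmed by a frame 5 mm lower than the paddle when on.
- console: Kiln controller: grey console 180 mm deep (x), 260 mm wide (y), 81 mm high at its rear ledge, with a white panel falling 12 degrees towards -x, loose on rubber feet (1.9 kg). Origin: centre of the underside; -x is its front (the user's side, low edge), y to the left as its user sees it, z up. Panel, left to right: black rocker, blue, green, red keys.
- mains_rocker (a joint): Angle of the black mains rocker at the left (+y) of the panel, rad: 0 = off (user's-side end with the white dot raised), 0.34 = on (that end fully down against its stop, parallel to the panel). It stays where it is left; about 2 N at the raised end moves it. Its rubber seat gives up to 3.5 mm more (2.5 N per mm).
- mains_on (a point): Point on top of the black rocker's on end (white dot, user's side, -x), on its middle line, 15 mm from the hinge line and 6 mm from the end's edge. It moves with the rocker: about 75 mm above the bench when off, 70 mm when on. Rocker 42 mm (x) by 32 mm (y), its frame 4 mm lower than the rocker when on.
- start_key (a joint): Travel of the green start key, m: 0 = out, 0.006 = fully pressed, at right angles to the panel. A spring pushes it back out: 2 N to start it, 4.5 N at 0.0025, 8 N fully down; it counts as pressed from 0.0025.
- start_top (a point): Centre of the top of the green start key: round, 23 mm across, 12.5 mm above the panel, about 74 mm above the bench, its top parallel to the panel. Its neighbours' centres are 54 mm away on either side.
- stop_key (a joint): Travel of the red stop key (same kind, on the green key's right), m: 0 = out, 0.006 = fully pressed. Leave it alone.
- stop_top (a point): Centre of the top of the red stop key.
- prog_key (a joint): Travel of the blue programme key (same kind, on the green key's left), m: 0 = out, 0.006 = fully pressed. Leave it alone.
- prog_top (a point): Centre of the top of the blue programme key.
- bead_tin: Bystander: flat round tin with a brass lid, 50 mm across, 22 mm high, loose on the console's rear ledge. Origin: centre of its underside.
- red_jar: Bystander: glass jar with a red lid, 56 mm across, 75 mm high, standing behind the console. Origin: centre of its underside.
- white_jar: Bystander: amber jar with a white lid, 52 mm across, 65 mm high, standing behind the vent switch. Origin: centre of its underside.
- paddle: Bystander: graphite paddle with a wooden handle lying on the bench before the console, 213 mm long, 50 mm wide, 18 mm high. Origin: on the bench at the inner end of the handle, x towards the black plate.
- tweezers: Bystander: steel tweezers 130 mm long, 12 mm wide, 10 mm high, lying on the bench before the vent switch. Origin: on the bench under their middle, x along them.
- mandrel_block: Bystander: wooden block 70 x 110 x 35 mm with eight steel pins and glass beads up to 89 mm high, behind the two boxes. Origin: centre of its underside.
Things that resemble listed ones, but are neither listed nor needed, are in the scene too. There is more than one size of the vent_box; the job needs the largest.

How it is judged:
On the way, in this order (a step that is already met when the one before it is completed fails the run):
1. the vent paddle is switched on (value of joint vent_rocker above 0.22 rad), for 0.1 s.
2. then the mains rocker is switched on, the vent still on (value of joint vent_rocker above 0.22 rad and value of joint mains_rocker above 0.27 rad), for 0.1 s.
3. then the green start key is pressed, vent and mains on (all of step 2 and value of joint start_key above 0.0025 m), for 0.05 s.
At the end, for the whole second after the job is handed in: The vent paddle (over 0.22 of 0.28 rad) and the mains rocker (over 0.27 of 0.34 rad) are on, all three keys are out (under 1 mm), and both boxes and all bystanders stand upright (within 0.1 rad) within 20 mm of where they stood (all of step 2 and value of joint each of start_key, stop_key, prog_key below 0.001 m and distance of each of console, vent_box, bead_tin, red_jar, white_jar, paddle, tweezers, mandrel_block from where it was at the start of the episode below 0.02 m and angle between each of console, vent_box, bead_tin, red_jar, white_jar, paddle, tweezers, mandrel_block's own z axis and vertical below 0.1 rad and linear speed of each of console, vent_box below 0.01 m/s); the robot touches nothing.
It fails at once if out of order: the mains rocker goes over (past 0.17 rad) while the vent is off, or the start key is pressed (past 2.5 mm) while the mains is off ((value of joint mains_rocker above 0.17 rad and value of joint vent_rocker below 0.22 rad) or (value of joint start_key above 0.0025 m and value of joint mains_rocker below 0.27 rad)).
It fails at once if the red stop key or the blue programme key is pressed (past 1.5 mm) (value of joint any of stop_key, prog_key above 0.0015 m).
It fails at once if the console or the vent box is pushed harder than 30 N (contact force between any of the fingers, the arm and console above 30 N or contact force between any of the fingers, the arm and vent_box above 30 N).
It fails at once if the console or the vent box is lifted (8 mm), tipped (0.1 rad) or shoved (20 mm) (height (world z) of any of console, vent_box above 0.008 m or angle between any of console, vent_box's own z axis and vertical above 0.1 rad or distance of any of console, vent_box from where it was at the start of the episode above 0.02 m).
It fails at once if a bystander is moved (20 mm) or tipped (0.25 rad) (distance of any of bead_tin, red_jar, white_jar, paddle, tweezers, mandrel_block from where it was at the start of the episode above 0.02 m or angle between any of bead_tin, red_jar, white_jar, paddle, tweezers, mandrel_block's own z axis and vertical above 0.25 rad).
It also fails if it takes over 42 s, if anything falls off the work surface, if the arm or the gripper's body presses on something with over 40 N, if the wrist force passes 120 N, or if a joint passes its speed limit or range.

## Working session

There is one attempt and no reset: what is moved stays moved. The work goes in short steps, Python scripts to look and compute and a tool call to move; the robot and the scene stay as the last step left them, time stands still between calls to the robot, and variables do not carry over. Pictures are saved under pics/ and viewed, at most 10 in all, crops included, and the job is handed in when it is done.

Besides the shell and the picture viewer there is one more tool, called after "Call:" as name(argument=value, ...) on one line, values as JSON. step_arm: Moves the arm, as the interface text tells. Its arguments: {"type":"object","properties":{"moves":{"type":"string"},"hand":{"type":"number"},"grip_force":{"type":"number"}},"required":["moves"]}

```bash
mkdir -p pics; python3 - <<'E'
from cell import r, vision
import cv2
for n in("top","side"):
    cv2.imwrite(f"pics/{n}0.png",cv2.cvtColor(vision.snapshot(n),cv2.COLOR_RGB2BGR))
    c=vision.get_calibration(n);print(n,c)
s=r.get_state();print(s["t"],s["eef_pos"],s["eef_rot"])
E
```

```text
top {'camera_matrix': array([[348.07184874,   0.        , 260.13363894],
       [  0.        , 348.07184874, 194.9982    ],
       [  0.        ,   0.        ,   1.        ]]), 'position': array([ 0.40894779, -0.01942525,  1.04910613]), 'rotation': array([ 0.70899308, -0.70193386,  0.03944237, -0.05533503])}
side {'camera_matrix': array([[437.78291855,   0.        , 251.50730706],
       [  0.        , 437.78291855, 194.01863642],
       [  0.        ,   0.        ,   1.        ]]), 'position': array([0.37684263, 0.69109045, 0.73027035]), 'rotation': array([-0.13463138,  0.89915037, -0.41330016,  0.05085258])}
0.1 [ 0.22622591 -0.60874781  0.23035653] [ 9.84203571e-01  1.77038213e-01 -2.30706502e-04 -8.65671787e-04]
```

View pics/top0.png

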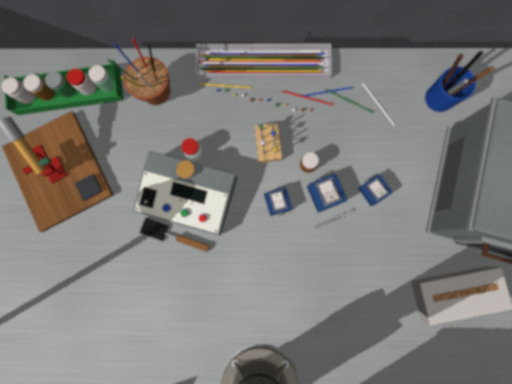

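View pics/side0.png

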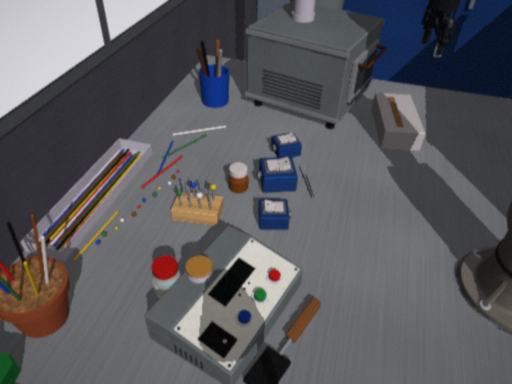

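The top view shows the console at about (185,192), the largest vent box in the middle at (327,192) with smaller ones at (278,201) and (376,189), and the tweezers at (336,217). Next I'll enlarge both the console and the vent box.

```bash
python3 - <<'E'
import cv2,numpy as np
t=cv2.imread("pics/top0.png");s=cv2.imread("pics/side0.png")
f=lambda im,x,y,w,h,k:cv2.resize(im[y:y+h,x:x+w],None,fx=k,fy=k,interpolation=cv2.INTER_CUBIC)
a=np.hstack([f(t,130,150,110,84,4),f(t,300,165,56,56,6)])  if 0 else None
A=f(t,132,148,110,84,4) #440x336
B=f(t,303,168,50,48,7)  #350x336
C=f(s,190,240,115,62+0,4)#460x248
C=f(s,190,255,110,62+0,4)#440x248... 
D=f(s,250,148,50,46,7)[:248,:350]
C=C[:248]
cv2.imwrite("pics/z0.png",np.vstack([np.hstack([A,B]),np.hstack([C,D])]))
E
```

```text
(no output)
```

View pics/z0.png

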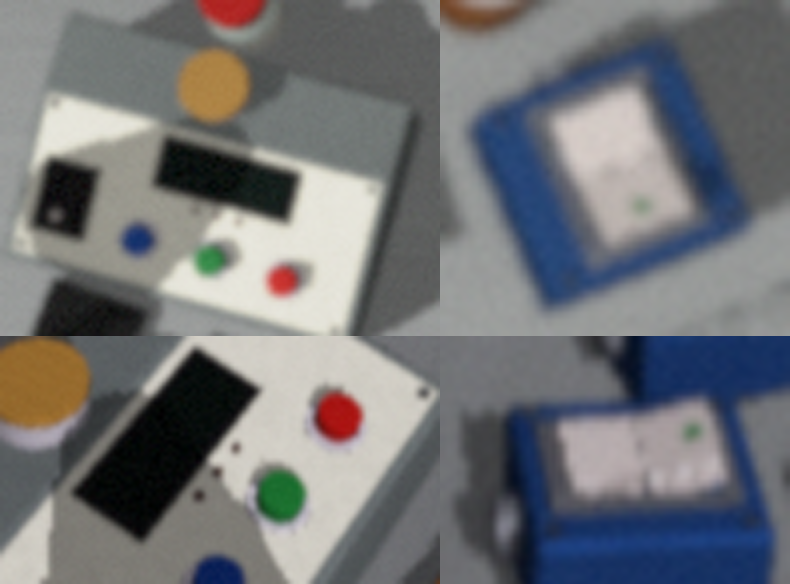

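The zoom shows the vent's green dot at about top (331.6,197.3) and side (286,161.7). The mains dot is at top (146,201.3), and blue, green and red are at top (166.5,207.8), (184.5,213) and (202.5,218.3).

```bash
cat > h.py <<'E'
import numpy as np
from scipy.spatial.transform import Rotation as R
from cell import r, vision
C={n:vision.get_calibration(n) for n in("top","side")}
def ray(n,p):
    c=C[n];d=np.linalg.inv(c["camera_matrix"])@[p[0],p[1],1];return c["position"],R.from_quat(c["rotation"]).apply(d)
def atz(n,p,z):
    o,d=ray(n,p);return o+d*(z-o[2])/d[2]
def proj(n,X):
    c=C[n];v=c["camera_matrix"]@R.from_quat(c["rotation"]).inv().apply(np.array(X)-c["position"]);return v[:2]/v[2]
def tri(p,q):
    o1,d1=ray("top",p);o2,d2=ray("side",q)
    a=np.linalg.lstsq(np.c_[d1,-d2],o2-o1,rcond=None)[0];A=o1+a[0]*d1;B=o2+a[1]*d2
    return (A+B)/2,np.linalg.norm(A-B)
E
python3 - <<'E'
from h import *
np.set_printoptions(precision=4,suppress=True)
T=dict(vent=((331.2,197),(285.6,161.4),.068),mains=((145.7,201),(223.8,341.5),.075),blue=((166.1,207.4),(244.3,316.5),.074),green=((184.1,212.6),(259.9,294.6),.074),red=((202.1,217.9),(274.1,274.6),.074))
P={}
for k,(p,q,z) in T.items():
    P[k]=atz("top",p,z);print(k,P[k],atz("side",q,z),*tri(p,q))
d=P["blue"]-P["red"];print("console y dir",np.degrees(np.arctan2(d[1],d[0]))-90,np.linalg.norm(d[:2]))
V=lambda x,y:(303+(x-440+.5)/7-.5,168+(y+.5)/7-.5)
c=[atz("top",V(*v),.053) for v in((472,122),(672,38),(750,222),(548,306))]
for i in range(4):
    d=c[(i+1)%4]-c[i];print(np.linalg.norm(d),np.degrees(np.arctan2(d[1],d[0])))
print(sum(c)/4)
s=r.get_state();R0=R.from_quat(s["eef_rot"]);print(R0.as_matrix(),proj("top",s["eef_pos"]))
E
```

```text
vent [ 0.5373 -0.1978  0.068 ] [ 0.5359 -0.1968  0.068 ] [ 0.5368 -0.198   0.0671] 0.0012150774770246196
mains [0.5204 0.328  0.075 ] [0.5181 0.3294 0.075 ] [0.5195 0.3284 0.0732] 0.002089642902451135
blue [0.5028 0.2691 0.074 ] [0.5001 0.2733 0.074 ] [0.5021 0.2704 0.0693] 0.002194581212935451
green [0.4885 0.2173 0.074 ] [0.4867 0.2211 0.074 ] [0.4881 0.2182 0.07  ] 0.0014485375319846906
red [0.4741 0.1658 0.074 ] [0.4734 0.169  0.074 ] [0.4741 0.1664 0.0708] 0.00040784624464636687
console y dir -15.526101435533008 0.10721617927390924
0.09028677280851385 -66.5703378376682
0.0823560119116197 -158.28446900647108
0.09005698927965561 113.08017130092402
0.0818002933209191 21.866071121970393
[ 0.5534 -0.1885  0.053 ]
[[ 0.9373  0.3485 -0.0008]
 [ 0.3485 -0.9373  0.0016]
 [-0.0001 -0.0018 -1.    ]] [532.4362 328.0888]
```

Call:
step_arm(moves="30 -28 0 0 0 0; 65 -61 0 0 0 0; 100 -94 0 0 0 0; 135 -127 0 0 0 0; 165 -155 0 0 0 0", hand=-1, grip_force=20)

```text
t: 0.6
eef_pos: [0.328, -0.4037, 0.2309]
eef_rot: [0.984, 0.178, -0.0, -0.0]
wrist_force: [0.5, -0.1, 0.3]
grip_width: 0.0125
gripper_force: 0.0
```

Call:
step_arm(moves="30 -28 0 0 0 0; 60 -56 0 0 0 0; 87 -81 0 0 0 0; 87 -81 0 0 0 0; 87 -81 0 0 0 0")

```text
t: 1.1
eef_pos: [0.3805, -0.2997, 0.2311]
eef_rot: [0.984, 0.178, -0.0, 0.0]
wrist_force: [-0.5, -0.2, -1.1]
grip_width: 0.0003
gripper_force: 0.0
```

```bash
cat >> h.py <<'E'
def go(target,yaw=None,tilt=0):
    "shift in tool axes (mm) and rotvec to reach target with tool x at yaw (deg), tool tilted about its own y so -z leans to panel normal"
    s=r.get_state();q=R.from_quat(s["eef_rot"]);p=s["eef_pos"]
    out=[q.inv().apply(np.array(target)-p)*1000]
    if yaw is not None:
        y=np.radians(yaw);t=np.radians(tilt)
        z=-np.array([-np.sin(t)*np.cos(y),-np.sin(t)*np.sin(y),np.cos(t)])
        Y=np.array([np.sin(y),-np.cos(y),0]);X=np.cross(Y,z)
        out.append((q.inv()*R.from_matrix(np.c_[X,Y,z])).as_rotvec())
    print("t",round(s["t"],2),"p",p.round(4),"F",np.round(s["wrist_force"],1),"w",s["grip_width"],"tool:",*[o.round(3) for o in out])
E
python3 -c "
from h import *
go([.535,-.197,.12],23)"
```

```text
t 1.1 p [ 0.3805 -0.2997  0.2311] F [-0.5 -0.2 -1.1] w 0.0002931025171679795 tool: [180.714 -42.007 111.026] [ 0.     0.001 -0.043]
```

Call:
step_arm(moves="40 -9 20 0 0 0; 80 -18 40 0 0 -0.04; 120 -28 60 0 0 -0.04; 160 -37 80 0 0 -0.04; 181 -42 111 0 0 -0.04")

```text
t: 1.6
eef_pos: [0.5393, -0.1973, 0.1205]
eef_rot: [0.98, 0.197, 0.002, 0.001]
wrist_force: [0.9, -0.8, -0.3]
grip_width: -0.0
gripper_force: 0.0
```

Call:
step_arm(moves="0 0 5 0 0 0; 0 0 10 0 0 0; 0 0 15 0 0 0; 0 0 20 0 0 0; 0 0 20 0 0 0")

```text
t: 2.1
eef_pos: [0.5347, -0.1991, 0.1004]
eef_rot: [0.981, 0.196, -0.0, 0.0]
wrist_force: [-0.9, 0.6, -0.3]
grip_width: 0.0001
gripper_force: 0.0
```

```bash
python3 - <<'E'
from h import *
import cv2
go([.535,-.197,.07],23)
p=r.get_state()["eef_pos"]
L=[]
for n in("top","side"):
    im=cv2.cvtColor(vision.snapshot(n),cv2.COLOR_RGB2BGR);u=proj(n,p);print(n,u,proj(n,[.535,-.197,.068]))
    x,y=(u-30).astype(int);print(x,y)
    L.append(cv2.resize(im[y:y+60,x:x+60],None,fx=6.6,fy=6.6,interpolation=cv2.INTER_CUBIC))
cv2.imwrite("pics/z1.png",np.hstack(L))
E
```

```text
t 2.1 p [ 0.5347 -0.1991  0.1004] F [-0.9  0.6 -0.3] w 0.00010317894314024791 tool: [ 1.14  -1.83  30.428] [ 0.001  0.    -0.008]
top [333.83772069 196.42797052] [330.93290032 197.78869107]
303 166
side [287.2283298  150.50146124] [285.97726588 161.41997833]
257 120
```

View pics/z1.png

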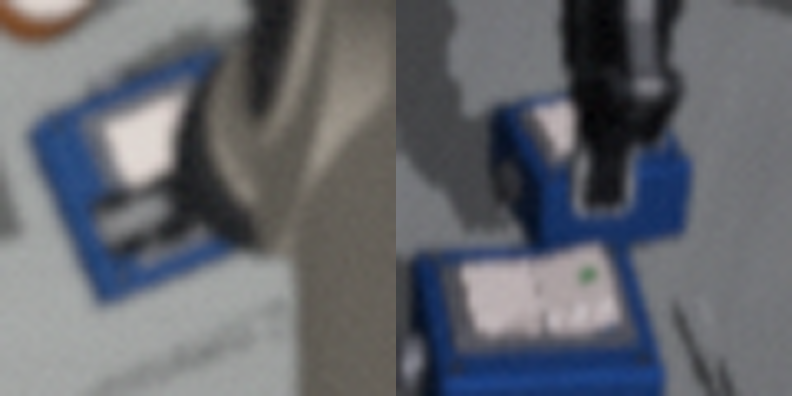

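The side crop shows the tips at about (289,152), within 2 px of the projected TCP (287,150), above the dotted end of the largest box. I'll press now.

Call:
step_arm(moves="1 -2 8 0 0 0; 1 -2 16 0 0 0; 1 -2 23 0 0 0; 1 -2 28 0 0 0; 1 -2 30 0 0 0")

```text
t: 2.7
eef_pos: [0.535, -0.1955, 0.0693]
eef_rot: [0.98, 0.197, -0.001, -0.0]
wrist_force: [-0.7, 1.2, 1.0]
grip_width: 0.0003
gripper_force: 0.3
```

Call:
step_arm(moves="0 0 2 0 0 0; 0 0 4 0 0 0; 0 0 6 0 0 0; 0 0 8 0 0 0; 0 0 9 0 0 0")

```text
t: 3.2
eef_pos: [0.5357, -0.1959, 0.0614]
eef_rot: [0.98, 0.197, 0.0, 0.0]
wrist_force: [-1.1, -1.3, 4.1]
grip_width: 0.0001
gripper_force: 1.9
```

Call:
step_arm(moves="0 0 1 0 0 0; 0 0 2 0 0 0; 0 0 2 0 0 0; 0 0 2 0 0 0; 0 0 2 0 0 0")

```text
t: 3.7
eef_pos: [0.5357, -0.1959, 0.0601]
eef_rot: [0.98, 0.197, 0.0, 0.0]
wrist_force: [-2.8, -0.5, 7.1]
grip_width: 0.0001
gripper_force: 3.5
```

The force rose at the seat's slope (7 N at 60 mm), so the paddle is against its stop. I'll retreat and take a look.

Call:
step_arm(moves="0 0 -15 0 0 0; 0 0 -45 0 0 0; 0 0 -80 0 0 0; -20 -45 -100 0 0 0; -20 -90 -105 0 0 0.1")

```text
t: 4.2
eef_pos: [0.4831, -0.122, 0.1672]
eef_rot: [0.99, 0.143, 0.002, 0.001]
wrist_force: [1.2, 0.9, 0.8]
grip_width: 0.0004
gripper_force: 0.0
```

```bash
python3 - <<'E'
from h import *
import cv2
go([.5195,.3285,.16],-15.5,12)
L=[]
for n in("top","side"):
    im=cv2.cvtColor(vision.snapshot(n),cv2.COLOR_RGB2BGR);u=proj(n,[.545,-.192,.06])
    x,y=(u-30).astype(int);print(x,y)
    L.append(cv2.resize(im[y:y+60,x:x+60],None,fx=6.6,fy=6.6,interpolation=cv2.INTER_CUBIC))
cv2.imwrite("pics/z2.png",np.hstack(L))
E
```

```text
t 4.2 p [ 0.4831 -0.122   0.1672] F [1.2 0.9 0.8] w 0.0004298018910067273 tool: [ 162.852 -421.617    6.525] [-0.056  0.199  0.557]
298 164
251 134
```

View pics/z2.png

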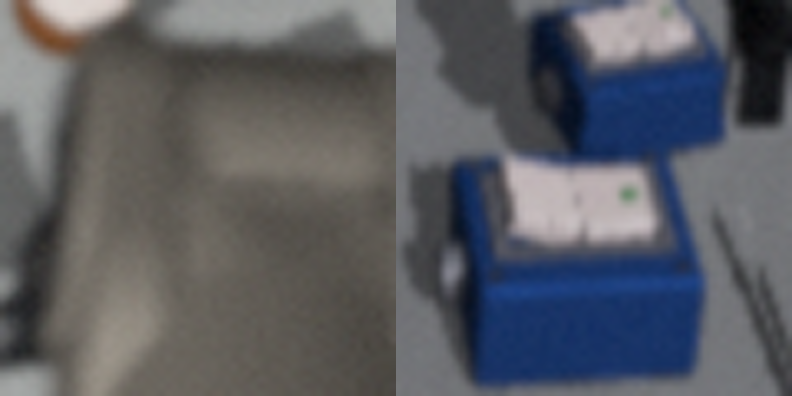

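The vent paddle's far end is now raised and the green-dot end at side crop (628,195) is level, so it is on. Next I'll go to the mains rocker.

Call:
step_arm(moves="16 -42 0 0 0 0.13; 32 -84 0 0 0 0.27; 48 -126 0 0 0 0.41; 64 -168 0 0 0 0.55; 80 -210 0 0 0 0.56")

```text
t: 4.8
eef_pos: [0.4982, 0.1015, 0.1649]
eef_rot: [0.991, -0.134, 0.001, 0.0]
wrist_force: [1.7, -0.0, -0.0]
grip_width: -0.0004
gripper_force: 0.0
```

```bash
python3 -c "
from h import *
go([.5195,.3285,.14],-15.5,12)"
```

```text
t 4.8 p [0.4982 0.1015 0.1649] F [ 1.7 -0.  -0. ] w -0.00040865935802368385 tool: [ -39.769 -224.502   24.833] [-0.     0.208  0.002]
```

Call:
step_arm(moves="-8 -45 0 0 0.05 0; -16 -90 0 0 0.1 0; -24 -135 5 0 0.15 0; -32 -180 10 0 0.2 0; -40 -220 20 0 0.208 0")

```text
t: 5.3
eef_pos: [0.5156, 0.3277, 0.1453]
eef_rot: [0.986, -0.129, 0.104, 0.012]
wrist_force: [0.9, -0.1, 0.2]
grip_width: -0.0001
gripper_force: 0.0
```

Call:
step_arm(moves="0 0 0 0 0 0; 0 0 0 0 0 0; 0 0 0 0 0 0; 0 0 0 0 0 0; 0 0 0 0 0 0")

```text
t: 5.8
eef_pos: [0.5172, 0.3219, 0.1447]
eef_rot: [0.986, -0.132, 0.103, 0.014]
wrist_force: [-0.2, 0.8, -0.4]
grip_width: -0.0002
gripper_force: 0.0
```

```bash
python3 -c "
from h import *
go([.5195,.3285,.10],-15.5,12)
print(proj('side',r.get_state()['eef_pos']))"
```

```text
t 5.8 p [0.5172 0.3219 0.1447] F [-0.2  0.8 -0.4] w -0.00019171302914956472 tool: [-8.741 -6.955 43.821] [-0.001  0.001  0.004]
[224.97702513 313.41049481]
```

Call:
step_arm(moves="-9 -7 15 0 0 0; -9 -7 30 0 0 0; -9 -7 44 0 0 0; -11 -7 52 0 0 0; -12 -7 56 0 0 0")

```text
t: 6.3
eef_pos: [0.5178, 0.3291, 0.0855]
eef_rot: [0.986, -0.131, 0.102, 0.015]
wrist_force: [1.0, 0.3, -0.0]
grip_width: -0.0004
gripper_force: 0.0
```

```bash
python3 - <<'E'
from h import *
import cv2
go([.5195,.3285,.075],-15.5,12)
im=cv2.cvtColor(vision.snapshot("side"),cv2.COLOR_RGB2BGR);u=proj("side",r.get_state()["eef_pos"])
x,y=(u-[40,40]).astype(int);print(x,y,u)
cv2.imwrite("pics/z3.png",cv2.resize(im[y:y+70,x:x+80],None,fx=7,fy=7,interpolation=cv2.INTER_CUBIC))
E
```

```text
t 6.3 p [0.5178 0.3291 0.0855] F [ 1.   0.3 -0. ] w -0.00041274667095455377 tool: [-0.425  0.154 10.665] [0.001 0.002 0.006]
183 298 [223.94637772 338.16214109]
```

View pics/z3.png

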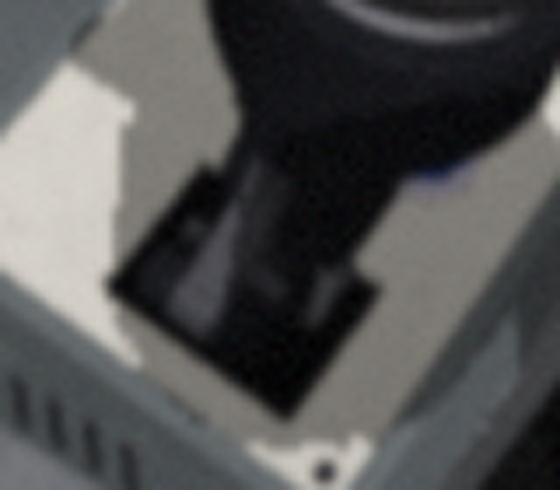

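The tips are at about (224,338), over the user-side part of the black rocker. I'll press.

Call:
step_arm(moves="-1 0 3 0 0 0; -1 0 6 0 0 0; -1 0 8 0 0 0; -1 0 10 0 0 0; -1 0 11 0 0 0")

```text
t: 6.85
eef_pos: [0.5193, 0.3301, 0.0761]
eef_rot: [0.986, -0.131, 0.103, 0.014]
wrist_force: [-0.4, -0.3, 2.1]
grip_width: 0.0004
gripper_force: 0.7
```

Call:
step_arm(moves="0 0 1 0 0 0; 0 0 2 0 0 0; 0 0 3 0 0 0; 0 0 4 0 0 0; 0 0 5 0 0 0")

```text
t: 7.35
eef_pos: [0.5202, 0.3299, 0.071]
eef_rot: [0.986, -0.131, 0.103, 0.014]
wrist_force: [-1.1, 1.9, 1.8]
grip_width: -0.0003
gripper_force: 0.7
```

Call:
step_arm(moves="0 0 1 0 0 0; 0 0 2 0 0 0; 0 0 2 0 0 0; 0 0 2 0 0 0; 0 0 2 0 0 0")

```text
t: 7.85
eef_pos: [0.5206, 0.3298, 0.0694]
eef_rot: [0.986, -0.131, 0.103, 0.014]
wrist_force: [-2.7, -0.9, 3.8]
grip_width: 0.0
gripper_force: 2.2
```

Call:
step_arm(moves="0 0 1 0 0 0; 0 0 2 0 0 0; 0 0 2 0 0 0; 0 0 2 0 0 0; 0 0 2 0 0 0")

```text
t: 8.35
eef_pos: [0.5209, 0.3297, 0.0678]
eef_rot: [0.986, -0.131, 0.103, 0.014]
wrist_force: [-4.8, 0.2, 7.1]
grip_width: 0.0004
gripper_force: 4.2
```

The slope of about 2.5 N/mm again means the rocker is on its stop. I'll retreat towards the key.

Call:
step_arm(moves="0 0 -10 0 0 0; 0 0 -25 0 0 0; 0 0 -45 0 0 0; 0 25 -50 0 0 0; 0 55 -50 0 0 0")

```text
t: 8.85
eef_pos: [0.4976, 0.2804, 0.1184]
eef_rot: [0.986, -0.13, 0.104, 0.012]
wrist_force: [1.0, -0.3, 0.3]
grip_width: -0.0001
gripper_force: 0.0
```

```bash
python3 -c "
from h import *
go([.4885,.2185,.1],-15.5,12)"
```

```text
t 8.85 p [0.4976 0.2804 0.1184] F [ 1.  -0.3  0.3] w -6.13328207757566e-05 tool: [ 3.259 62.171 19.266] [-0.005 -0.001  0.008]
```

Call:
step_arm(moves="1 20 0 0 0 0; 2 42 0 0 0 0; 3 62 5 0 0 0; 3 62 15 0 0 0; 3 62 19 0 0 0")

```text
t: 9.35
eef_pos: [0.4875, 0.217, 0.0979]
eef_rot: [0.986, -0.131, 0.103, 0.014]
wrist_force: [-1.5, -0.1, 0.4]
grip_width: 0.0002
gripper_force: 0.0
```

```bash
python3 - <<'E'
from h import *
import cv2
go([.4885,.2185,.074],-15.5,12)
im=cv2.cvtColor(vision.snapshot("side"),cv2.COLOR_RGB2BGR);u=proj("side",r.get_state()["eef_pos"])
print(u)
cv2.imwrite("pics/z4.png",cv2.resize(im[255:365,190:300],None,fx=5.4,fy=5.4,interpolation=cv2.INTER_CUBIC))
E
```

```text
t 9.35 p [0.4875 0.217  0.0979] F [-1.5 -0.1  0.4] w 0.00015671349870538626 tool: [-4.355 -1.703 23.51 ] [-0.001  0.001  0.005]
[260.53936702 285.08008193]
```

View pics/z4.png

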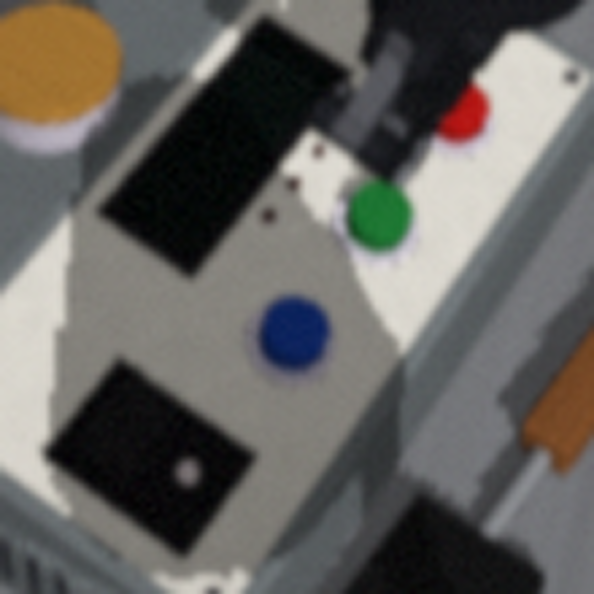

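The green key is at crop (380,215), where the target point projects. The tips are right above it, and the mains rocker lies flat. I'll press the key.

Call:
step_arm(moves="-4 -2 6 0 0 0; -4 -2 12 0 0 0; -4 -2 17 0 0 0; -4 -2 20 0 0 0; -4 -2 22 0 0 0")

```text
t: 9.9
eef_pos: [0.4883, 0.2192, 0.0753]
eef_rot: [0.986, -0.131, 0.103, 0.014]
wrist_force: [-0.1, 0.1, -0.2]
grip_width: -0.0002
gripper_force: 0.0
```

Call:
step_arm(moves="0 0 1 0 0 0; 0 0 2 0 0 0; 0 0 3 0 0 0; 0 0 4 0 0 0; 0 0 5 0 0 0")

```text
t: 10.4
eef_pos: [0.4893, 0.2189, 0.0712]
eef_rot: [0.986, -0.131, 0.103, 0.014]
wrist_force: [-1.7, -0.3, 4.5]
grip_width: 0.0
gripper_force: 2.6
```

Call:
step_arm(moves="0 0 1 0 0 0; 0 0 2 0 0 0; 0 0 3 0 0 0; 0 0 3 0 0 0; 0 0 3 0 0 0")

```text
t: 10.9
eef_pos: [0.4899, 0.2188, 0.0686]
eef_rot: [0.986, -0.131, 0.103, 0.014]
wrist_force: [-4.1, -1.5, 8.3]
grip_width: -0.0001
gripper_force: 4.2
```

Call:
step_arm(moves="0 0 -8 0 0 0; 0 0 -20 0 0 0; 0 0 -45 0 0 0; 0 0 -80 0 0 0; 0 0 -110 0 0 0")

```text
t: 11.4
eef_pos: [0.4677, 0.2249, 0.1773]
eef_rot: [0.986, -0.131, 0.103, 0.013]
wrist_force: [0.7, 0.1, 1.2]
grip_width: 0.0001
gripper_force: 0.0
```

Call:
step_arm(moves="-20 0 0 0 0 0; -50 0 0 0 0 0; -80 0 0 0 0 0; -80 0 0 0 0 0; -80 0 0 0 0 0")

```text
t: 11.9
eef_pos: [0.3924, 0.2453, 0.1595]
eef_rot: [0.986, -0.13, 0.103, 0.013]
wrist_force: [0.0, -0.4, 0.8]
grip_width: -0.0002
gripper_force: 0.0
```

```bash
python3 - <<'E'
from h import *
import cv2
im=cv2.cvtColor(vision.snapshot("side"),cv2.COLOR_RGB2BGR)
cv2.imwrite("pics/z5.png",cv2.resize(im[140:390,130:340],None,fx=2.4,fy=2.4,interpolation=cv2.INTER_CUBIC))
E
```

```text
(no output)
```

View pics/z5.png

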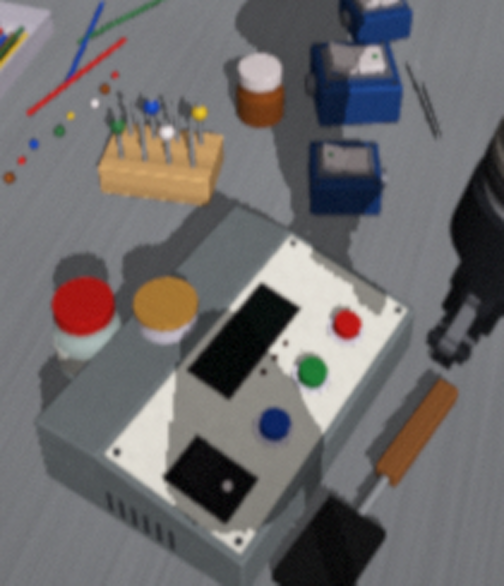

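The vent paddle (crop (355,62)) and mains rocker (crop (210,480)) are on, the keys are out, nothing else has moved and the arm is clear. I'll hand in.

```bash
python3 -c "
from cell import r
print(r.hand_in())"
```

```text
the job is handed in; nothing more can be done
None
```

I switched on the vent, then the mains, then pressed and released the green start key, and handed the job in at about 12 s. The final picture showed both switches on, the keys out and nothing else moved, but the hand-in returned no verdict.

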